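Sort the returned paint stock into its trays

ROBOT

A 7-joint arm with a two-finger parallel gripper is mounted at the origin on the work surface. World frame = base frame: x ahead of the robot, y to its left, z up, the work surface at z = 0. Lengths are in m, angles in rad, forces in N, time in s.
With the tool pointing down it reaches from about 0.425 to 0.8 m from the base axis. Payload 8.3 kg.
Tool frame: the origin (TCP) lies midway between the tips of the shut fingers; the grasp point (between the pads) lies 19 mm behind it; z points along the fingers, y is the direction in which the jaws open and shut (so a half turn about z gives the same grasp; the last joint's range is limited). The gripper opens to 85 mm and grips with 20 to 120 N. Pads are 22 mm wide; open, the fingers measure 114 mm over their backs; the gripper's body (76 mm by 85 mm) begins 54 mm behind the grasp point. The pads swing forward as they close: fully open they stand 13 mm farther back than shut.
Start: joints at [1.274, 0.383, 0.016, 1.37, -0.006, 1.388, -0.046], TCP at [0.145, -0.608, 0.231] pointing down, gripper open.
Joint ranges: [-2.95, 2.95], [-0.25, 2.06], [-1.52, 1.56], [0.18, 2.33], [-1.44, 4.58], [0.02, 2.06], [-3.01, 3.01]. Speed limits (rad/s): [2.39, 2.39, 3.01, 3.01, 3.14, 3.14, 3.14].

INTERFACE

Orientations are given as a unit quaternion [w, x, y, z].
In Python, from plant import env, viewer gives the robot as it stands. Calls block until the motion is done:
- env.goto(position, orientation): joint-space move of the TCP to a pose.
- env.move_l(position, rate=0.15, rotation=None): straight line of the TCP; rotation=None keeps the orientation; rate is the mean speed in m/s.
- env.set_joints(angles): joint-space move.
- env.gripper_to(opening, effort=None): finger opening in m; effort is the grip in N (None keeps the last); returns when the fingers have stopped.
- env.hold(seconds).
- env.solve_ik(position, orientation): joint angles nearest the present ones, or None.
- viewer.snapshot(name): name is "scene" or "top"; returns (picture, depth): 400x640x3 uint8, red, green, blue; 400x640 float32, m along the optical axis (not along the pixel's ray), 0 where there is no reading.
- viewer.camera_params(name): a dict with "fov_y" (degrees; the focal length in pixels is half the picture's height over the tangent of half this angle, whatever the lens; pixels are square), "cx", "cy" (the principal point, pixels), "R" (3x3) and "t" (3): a world point X has camera coordinates R X + t. Camera axes: x right, y down, z forward; pixel columns grow to the right and rows downward; lengths in m; the calibration is good to about 2 mm. A picture is of the moment at which its call begins. camera_params takes no time and is no camera call.
A pose or a line that the arm cannot do raises env.PlanningError and nothing moves.
- env.hand_in(): hands the job in, once; it reports no verdict.
Readings, each from a call of its own:
- env.get_clock(): time.
- env.get_q(): joint angles.
- env.get_joint_velocities(): joint speeds.
- env.get_tau(): joint torques, N m.
- env.get_tool_pos(): TCP position.
- env.get_eef_rot(): TCP orientation.
- env.get_force(): force on the tool from outside, world axes, zero at the start.
- env.get_moment(): the same for the moment, N m.
- env.get_width(): finger opening in m.
Only numpy, scipy, OpenCV 4.12 (cv2) and the standard library are available. Lean on these libraries where they do the work, as an engineer would, in place of code of your own. Each camera call takes 0.05 s, during which the arm holds its last target.

TASK

Clear the return shelf at the paint-mixing bench: lift each of the five things over the shelf's rail and put it in a tray of its own colour - the two blue tinter tins in the blue tray, the two red-capped hardener bottles in the red tray, the white spray-gun cup in the white tray - each standing upright in a bay of its own, flat on the bay's floor. Set them down, do not drop, throw or tip them over, and leave the mixing cup where it is.

Things in the scene. Friction and masses are not known exactly. Their poses are not given: they have to be found in the camera images.
- blue_tin_1_mid (a point): Round tinter tin, blue body, black lid, 52 mm diameter, 84 mm tall (blue body straight up to 66 mm, lid 36 mm wide above it), 0.2 to 0.4 kg. One of two alike, interchangeable blue tins. The point: on its axis, half-way up, 42 mm above its foot; z up. Starts upright on the return shelf, anywhere in the row.
- blue_tin_2_mid (a point): Round tinter tin, blue body, black lid, 52 mm diameter, 84 mm tall (blue body straight up to 66 mm, lid 36 mm wide above it), 0.2 to 0.4 kg. One of two alike, interchangeable blue tins. The point: on its axis, half-way up, 42 mm above its foot; z up. Starts upright on the return shelf, anywhere in the row.
- red_bottle_1_mid (a point): Round hardener bottle, silver body with red band and red cap; body 52 mm diameter, straight up to 60 mm, then a shoulder and 36 mm cap; 84 mm tall, 0.15 to 0.26 kg. One of two alike, interchangeable bottles. The point: on its axis, half-way up, 42 mm above its foot; z up. Starts upright on the return shelf, anywhere in the row.
- red_bottle_2_mid (a point): Round hardener bottle, silver body with red band and red cap; body 52 mm diameter, straight up to 60 mm, then a shoulder and 36 mm cap; 84 mm tall, 0.15 to 0.26 kg. One of two alike, interchangeable bottles. The point: on its axis, half-way up, 42 mm above its foot; z up. Starts upright on the return shelf, anywhere in the row.
- white_cup_mid (a point): Spray-gun cup, all white, standing on its wide lid, narrow neck up: lid 62 mm diameter up to 12 mm, body 56 mm diameter from 12 to 60 mm, then a cone and 22 mm neck; 84 mm tall, 0.09 to 0.16 kg. The point: on its axis, half-way up, 42 mm above its foot; z up. Starts upright on the return shelf, anywhere in the row.
- tray_blue: Fixed blue plastic sorting tray on the dark bench mat: 95 mm along x, 180 mm along y, 22 mm high, walls and floor 5 mm. A divider as high as the walls makes two open bays, each 85 x 82 mm inside, centred at y = +44 and -44 mm. Origin: centre of its underside, 3 mm above the table (bay floors 5 mm above the origin); x roughly away from the robot, z up.
- tray_red: Fixed red plastic sorting tray on the dark bench mat: 95 mm along x, 180 mm along y, 22 mm high, walls and floor 5 mm. A divider as high as the walls makes two open bays, each 85 x 82 mm inside, centred at y = +44 and -44 mm. Origin: centre of its underside, 3 mm above the table (bay floors 5 mm above the origin); x roughly away from the robot, z up.
- tray_white: Fixed white plastic sorting tray on the dark bench mat: 95 mm along x, 180 mm along y, 22 mm high, walls and floor 5 mm. A divider as high as the walls makes two open bays, each 85 x 82 mm inside, centred at y = +44 and -44 mm. Origin: centre of its underside, 3 mm above the table (bay floors 5 mm above the origin); x roughly away from the robot, z up.
- mixing_cup: a clear plastic mixing cup, empty and loose, rim 84 mm in diameter, 100 mm tall, on the table left of the shelf; origin at the centre of its underside. Only to be left alone.
- return_shelf: Fixed low open-topped green shelf: 138 mm along x, 488 mm along y. Origin under its centre, at table height; x roughly away from the robot. Board top at z = 40 mm. Upright steel rails 4 mm thick along front and back, inner faces at x = -65 and +65 mm, and end plates, tops at z = 62 mm. The five things stand in a row along its middle, about 95 mm apart.

How it is judged:
At the end, for the whole second after the job is handed in: Each thing stands on the floor of a bay of the tray of its colour: centre within 22 mm of the bay centre along each tray axis, height within 5 mm, leaning under 0.1 rad, released, slower than 0.02 m/s; mixing cup moved less than 30 mm (x of blue_tin_1_mid in the frame of tray_blue between -0.022 and 0.022 m and (y of blue_tin_1_mid in the frame of tray_blue between 0.022 and 0.066 m or y of blue_tin_1_mid in the frame of tray_blue between -0.066 and -0.022 m) and z of blue_tin_1_mid in the frame of tray_blue between 0.042 and 0.051 m and angle between each of blue_tin_1_mid, blue_tin_2_mid, red_bottle_1_mid, red_bottle_2_mid, white_cup_mid's own z axis and vertical below 0.1 rad and linear speed of each of blue_tin_1, blue_tin_2, red_bottle_1, red_bottle_2, white_cup below 0.02 m/s and contact force between each of blue_tin_1, blue_tin_2, red_bottle_1, red_bottle_2, white_cup and the fingers below 0.1 N and x of blue_tin_2_mid in the frame of tray_blue between -0.022 and 0.022 m and (y of blue_tin_2_mid in the frame of tray_blue between 0.022 and 0.066 m or y of blue_tin_2_mid in the frame of tray_blue between -0.066 and -0.022 m) and z of blue_tin_2_mid in the frame of tray_blue between 0.042 and 0.051 m and x of red_bottle_1_mid in the frame of tray_red between -0.022 and 0.022 m and (y of red_bottle_1_mid in the frame of tray_red between 0.022 and 0.066 m or y of red_bottle_1_mid in the frame of tray_red between -0.066 and -0.022 m) and z of red_bottle_1_mid in the frame of tray_red between 0.042 and 0.051 m and x of red_bottle_2_mid in the frame of tray_red between -0.022 and 0.022 m and (y of red_bottle_2_mid in the frame of tray_red between 0.022 and 0.066 m or y of red_bottle_2_mid in the frame of tray_red between -0.066 and -0.022 m) and z of red_bottle_2_mid in the frame of tray_red between 0.042 and 0.051 m and x of white_cup_mid in the frame of tray_white between -0.022 and 0.022 m and (y of white_cup_mid in the frame of tray_white between 0.022 and 0.066 m or y of white_cup_mid in the frame of tray_white between -0.066 and -0.022 m) and z of white_cup_mid in the frame of tray_white between 0.042 and 0.051 m and distance of mixing_cup from where it was at the start of the episode below 0.03 m); the robot touches nothing.
It fails at once if one of the five things is tipped over (leans more than 0.5 rad) (angle between any of blue_tin_1_mid, blue_tin_2_mid, red_bottle_1_mid, red_bottle_2_mid, white_cup_mid's own z axis and vertical above 0.5 rad).
It fails at once if one of the five things is dropped or thrown (faster than 0.6 m/s while not held) ((linear speed of blue_tin_1 above 0.6 m/s and contact force between blue_tin_1 and the fingers below 0.1 N) or (linear speed of blue_tin_2 above 0.6 m/s and contact force between blue_tin_2 and the fingers below 0.1 N) or (linear speed of red_bottle_1 above 0.6 m/s and contact force between red_bottle_1 and the fingers below 0.1 N) or (linear speed of red_bottle_2 above 0.6 m/s and contact force between red_bottle_2 and the fingers below 0.1 N) or (linear speed of white_cup above 0.6 m/s and contact force between white_cup and the fingers below 0.1 N)).
It fails at once if the mixing cup is disturbed (moved more than 30 mm or tipped) (distance of mixing_cup from where it was at the start of the episode above 0.03 m or angle between mixing_cup's own z axis and vertical above 0.4 rad).
It also fails if it takes over 128 s, if anything falls off the work surface, if the arm or the gripper's body presses on something with over 40 N, if the wrist force passes 120 N, or if a joint passes its speed limit or range.

## Working session

There is one attempt and no reset: what is moved stays moved. The work goes in short steps, each a Python script; the robot and the scene stay as the last script left them, time stands still between calls to the robot, and variables do not carry over. Pictures are saved under pics/ and viewed, and the job is handed in when it is done.

```bash
mkdir -p pics; ls; cat > h.py <<'E'
import numpy as np, cv2
from plant import env, viewer
def cam(n):
    p=viewer.camera_params(n); f=200/np.tan(np.radians(p["fov_y"])/2)
    return f,p["cx"],p["cy"],np.array(p["R"]),np.array(p["t"])
def ray(n,u,v,z):
    f,cx,cy,R,t=cam(n); o=-R.T@t; d=R.T@np.array([(u-cx)/f,(v-cy)/f,1.]); return o+d*(z-o[2])/d[2]
def proj(n,X):
    f,cx,cy,R,t=cam(n); c=R@np.asarray(X)+t; return np.array([cx+f*c[0]/c[2],cy+f*c[1]/c[2]])
def cloud(n,depth):
    f,cx,cy,R,t=cam(n); v,u=np.mgrid[:400,:640]
    c=np.stack([(u-cx)/f*depth,(v-cy)/f*depth,depth],-1)
    return (c-t)@R   # R^T(c-t)
def snap(n,name):
    im,d=viewer.snapshot(n); cv2.imwrite(f"pics/{name}.png",im[:,:,::-1]); np.savez(f"pics/{name}.npz",im=im,d=d); return im,d
E
python3 - <<'E'
from h import *
for n in("scene","top"):
    snap(n,n+"0"); p=viewer.camera_params(n); print(n,p, "C",-np.array(p["R"]).T@np.array(p["t"]))
print(env.get_clock(),env.get_q(),env.get_tool_pos(),env.get_eef_rot())
E
```

```text
pics
scene {'fov_y': 42.56797617766167, 'cx': 323.8329469051939, 'cy': 199.06859806500995, 'R': array([[-0.69145046,  0.72228814, -0.01400374],
       [ 0.55874258,  0.52239893, -0.64413204],
       [-0.45793339, -0.45320989, -0.76478612]]), 't': array([ 0.35088661, -0.29916651,  1.78408822])} C [1.22677135 0.71140945 1.17665689]
top {'fov_y': 55.78253294826777, 'cx': 318.084974318658, 'cy': 198.59347392537236, 'R': array([[-0.0139753 , -0.9996963 , -0.02029779],
       [-0.98317659,  0.01743609, -0.18182346],
       [ 0.18212215,  0.01741528, -0.98312168]]), 't': array([0.09619868, 0.55860577, 0.83568097])} C [0.39835651 0.07187595 0.92509632]
0.1 [ 1.27408849  0.38414215  0.01633818  1.37103508 -0.00627431  1.38821757
 -0.04652795] [ 0.14474589 -0.60754095  0.23039236] [-8.68142875e-04  9.93169793e-01  1.16674735e-01 -1.20240312e-04]
```

View pics/top0.png

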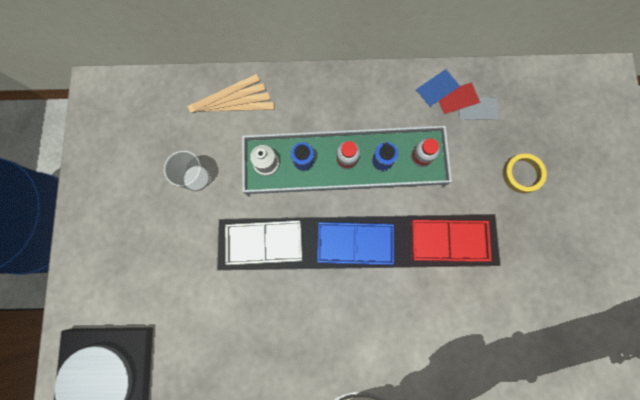

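View pics/scene0.png

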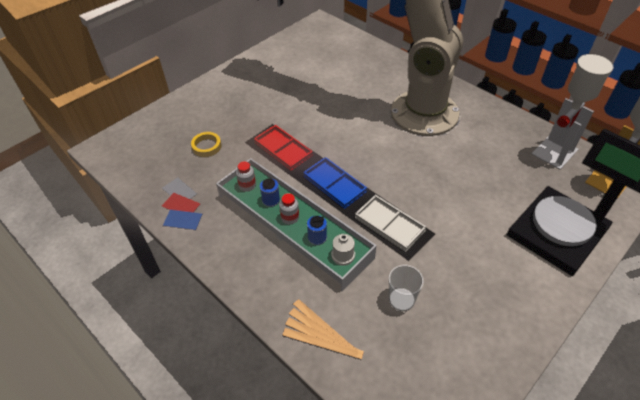

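Top view: the row from left to right is white cup (263,158), blue tin (303,155), red bottle (348,152), blue tin (386,154), red bottle (427,151). The white, blue and red trays are at (264,242), (356,243) and (451,240). The mixing cup is at about (185,168). The scene view shows the same order. Next I'll measure positions.

```bash
cat >> h.py <<'E'
def cc(mask,minA=30):
    n,l,s,c=cv2.connectedComponentsWithStats(mask.astype(np.uint8)); return [(l==i) for i in range(1,n) if s[i,4]>=minA]
def masks(im):
    hsv=cv2.cvtColor(im,cv2.COLOR_RGB2HSV); H,S,V=[hsv[...,i].astype(int) for i in range(3)]
    return dict(red=((H<8)|(H>172))&(S>150)&(V>90), blue=(H>105)&(H<130)&(S>130)&(V>50), white=(S<30)&(V>170), green=(H>60)&(H<95)&(S>70)&(V>50))
E
python3 - <<'E'
from h import *
for n in("top","scene"):
    z=np.load(f"pics/{n}0.npz"); im,d=z["im"],z["d"]; P=cloud(n,d); M=masks(im)
    print(n,"table z", [round(float(P[v,u,2]),4) for v,u in ((300,250),(340,300),(110,350))] if n=="top" else [P[v,u].round(3) for v,u in((200,150),(100,320))], (d==0).mean())
    for k,m in M.items():
        for c in cc(m):
            v,u=np.nonzero(c); p=P[c]; p=p[d[c]>0]
            if len(p)==0 or abs(p[:,1]).min()>0.6: continue
            zz=0.025
            cnt=np.stack([u,v],1).astype(np.float32)
            ro=np.array([ray(n,a,b,zz)[:2] for a,b in cv2.boxPoints(cv2.minAreaRect(cnt))])
            # rect of rays at rim height
            R=np.array([ray(n,a,b,zz)[:2] for a,b in cv2.convexHull(cnt)[:,0]]).astype(np.float32)
            r=cv2.minAreaRect(R*1000)
            print(k,len(u),"px",u.mean().round(),v.mean().round(),"P med",np.median(p,0).round(3),"zmin/max",np.percentile(p[:,2],[2,98]).round(3),"rect@.025",np.round(r[0],1),np.round(r[1],1),round(r[2],1))
E
```

```text
top table z [-0.0006, 0.0003, -0.0029] 0.00403515625
red 639 px 459.0 98.0 P med [ 0.826 -0.283  0.001] zmin/max [-0.002  0.004] rect@.025 [ 817.7 -268.5] [52.6 93.1] 18.0
red 180 px 430.0 146.0 P med [ 0.66  -0.162  0.123] zmin/max [0.119 0.125] rect@.025 [ 692.4 -190.6] [34.4 36.7] 86.3
red 170 px 349.0 149.0 P med [0.657 0.017 0.123] zmin/max [0.12  0.126] rect@.025 [688.8  10.7] [32.2 36.2] 88.5
red 3189 px 451.0 240.0 P med [ 0.461 -0.226  0.008] zmin/max [0.003 0.026] rect@.025 [ 459.6 -223.4] [183.4  96.2] 89.1
blue 712 px 437.0 87.0 P med [ 0.859 -0.227  0.002] zmin/max [-0.001  0.005] rect@.025 [ 847.6 -219.9] [53.1 92.7] 34.3
blue 218 px 302.0 154.0 P med [0.649 0.121 0.105] zmin/max [0.094 0.115] rect@.025 [680.9 126.6] [55.1 54.7] 30.7
blue 204 px 386.0 154.0 P med [ 0.646 -0.064  0.105] zmin/max [0.1   0.116] rect@.025 [675.6 -81.4] [54.2 54.2] 87.6
blue 3147 px 355.0 243.0 P med [0.458 0.    0.008] zmin/max [0.002 0.026] rect@.025 [457.4   1.8] [179.4  97.5] 87.5
white 958 px 340.0 156.0 P med [0.685 0.047 0.061] zmin/max [-0.003  0.064] rect@.025 [666.9  23.1] [150.  5
[... 7146 characters left out ...]
e 199 px 344.0 243.0 P med [0.66  0.218 0.105] zmin/max [0.098 0.126] rect@.025 [612.4 175.5] [50.1 52.1] 43.2
white 67 px 403.0 292.0 P med [0.612 0.387 0.005] zmin/max [-0.003  0.103] rect@.025 [621.7 388.1] [14.4 39.5] 43.3
white 610 px 120.0 336.0 P med [ 1.15  -0.524 -0.75 ] zmin/max [-0.759 -0.74 ] rect@.025 [1188.1  -36.2] [93.6 68.3] 84.4
green 884 px 620.0 161.0 P med [0.078 0.614 0.249] zmin/max [0.229 0.27 ] rect@.025 [-203.1  594.2] [138.9  95.8] 89.2
green 2579 px 299.0 224.0 P med [0.676 0.053 0.04 ] zmin/max [0.035 0.046] rect@.025 [641.8   4.8] [117.6 472.6] 1.4
green 61 px 282.0 191.0 P med [ 0.605 -0.074  0.039] zmin/max [0.036 0.045] rect@.025 [605.4 -88. ] [36.6 37.2] 4.2
```

```bash
python3 - <<'E'
from h import *
for n in("top","scene"):
    z=np.load(f"pics/{n}0.npz"); im,d=z["im"],z["d"]; P=cloud(n,d)
    m=(P[...,2]>.115)&(P[...,2]<.132)&(P[...,0]>.57)&(P[...,0]<.75)&(abs(P[...,1]-.02)<.25)&(d>0)
    for c in cc(m,10):
        p=P[c]; r=cv2.minEnclosingCircle((p[:,:2]*1000).astype(np.float32)); v,u=np.nonzero(c)
        # centroid pixel cast on top plane
        print(n,len(p),"px",u.mean().round(1),v.mean().round(1),"med",np.median(p,0).round(4),"mean",p.mean(0).round(4),"circ",np.round(r[0],1),round(r[1],1),"ray",ray(n,u.mean(),v.mean(),.124)[:2].round(4))
# tray floor clouds
for n in("top","scene"):
    z=np.load(f"pics/{n}0.npz"); im,d=z["im"],z["d"]; P=cloud(n,d); M=masks(im)
    for k in("white","blue","red"):
        for c in cc(M[k],900):
            p=P[c]
            if not(.4<np.median(p[:,0])<.52 and abs(np.median(p[:,1]))<.35): continue
            v,u=np.nonzero(c)
            # rim via top plane: rays of the outer contour at z=.025
            h=cv2.convexHull(np.stack([u,v],1).astype(np.float32))[:,0]
            R=np.array([ray(n,a,b,.025)[:2] for a,b in h])
            r=cv2.minAreaRect((R*1000).astype(np.float32)); print(n,k,np.round(r[0],1),np.round(r[1],1),round(r[2],2))
E
```

```text
top 205 px 430.4 146.2 med [ 0.6602 -0.1633  0.1226] mean [ 0.6602 -0.1632  0.1224] circ [ 661.2 -163.8] 17.7 ray [ 0.6596 -0.1627]
top 204 px 348.9 148.8 med [0.6574 0.0163 0.123 ] mean [0.6577 0.0164 0.1228] circ [658.6  15.8] 18.1 ray [0.6574 0.0165]
top 139 px 387.4 150.3 med [ 0.6529 -0.0682  0.1203] mean [ 0.6535 -0.0687  0.1196] circ [653.8 -69.9] 18.3 ray [ 0.6521 -0.068 ]
top 112 px 300.7 151.5 med [0.6548 0.1228 0.1216] mean [0.6545 0.1233 0.1205] circ [656.  123.1] 17.7 ray [0.6533 0.123 ]
top 80 px 260.8 153.4 med [0.6516 0.2114 0.1231] mean [0.6512 0.2116 0.1228] circ [652.3 211.9] 11.1 ray [0.6508 0.2114]
top 11 px 307.5 154.2 med [0.6499 0.1095 0.1158] mean [0.6493 0.1085 0.1158] circ [649.6 108.4] 7.5 ray [0.6468 0.1081]
scene 114 px 243.2 166.9 med [ 0.6667 -0.1628  0.1233] mean [ 0.6659 -0.1634  0.1228] circ [ 665.  -165.4] 19.1 ray [ 0.6666 -0.1623]
scene 77 px 267.6 182.8 med [ 0.6575 -0.0686  0.1204] mean [ 0.658  -0.0691  0.1202] circ [657.9 -70.3] 18.1 ray [ 0.6601 -0.0664]
scene 127 px 287.4 199.3 med [0.6637 0.0166 0.1231] mean [0.6632 0.0158 0.1229] circ [662.5  13.9] 20.0 ray [0.6638 0.0166]
scene 103 px 316.6 220.7 med [0.6597 0.1228 0.1188] mean [0.66   0.1222 0.1199] circ [660.9 120. ] 19.2 ray [0.6622 0.1245]
scene 61 px 342.9 238.3 med [0.6566 0.2121 0.1232] mean [0.6564 0.2114 0.1229] circ [653.7 210.7] 12.4 ray [0.657 0.212]
top white [462.3 220.9] [ 94.2 180.1] 2.25
top blue [457.4   1.8] [179.4  97.5] 87.46
top red [ 459.6 -223.4] [183.4  96.2] 89.05
scene white [468.3 223.5] [ 82.9 167.7] 1.95
scene blue [466.5   4.2] [190.7 104.7] 87.64
scene red [ 462.8 -228.5] [183.4  94.1] 88.4
```

```bash
python3 - <<'E'
from h import *
ims=[]
for n,(x,y,w,h) in (("top",(210,115,300,160)),("scene",(210,110,240,180))):
    im=np.load(f"pics/{n}0.npz")["im"][y:y+h,x:x+w]
    cv2.imwrite(f"pics/{n}_zoom.png",cv2.resize(im[:,:,::-1],None,fx=2.6,fy=2.6,interpolation=cv2.INTER_CUBIC))
E
```

```text
(no output)
```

View pics/top_zoom.png

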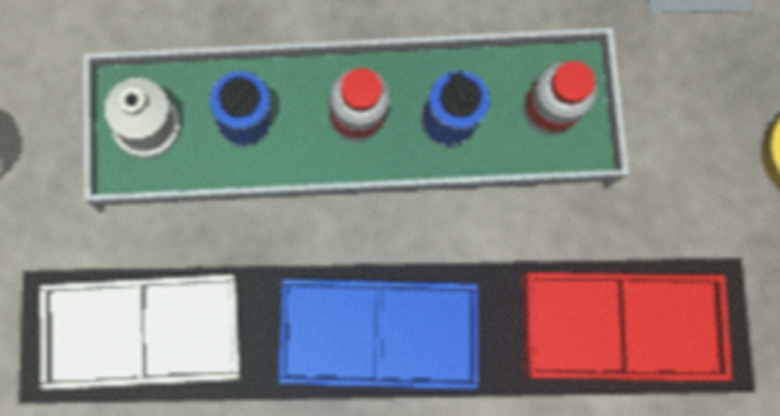

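The zoom shows the five tops standing clear of each other and all six bays empty. The two views agree in y, but differ by about 5 mm in x, so I average them. Next I check that the poses are reachable, then hover over the middle bottle.

```bash
cat >> h.py <<'E'
s=np.sqrt(.5); Q=[0,s,s,0]; Q2=[0,s,-s,0]
OBJ=dict(redR=(.663,-.163),blueR=(.6555,-.069),redM=(.6605,.0163),blueL=(.657,.1225),cup=(.6535,.2117))
TR=dict(white=(.464,.2225,2.1),blue=(.460,.003,-2.4),red=(.4605,-.2255,-1.2))
def bay(k,sgn):
    x,y,a=TR[k]; a=np.radians(a); return (x-np.sin(a)*.044*sgn, y+np.cos(a)*.044*sgn)
E
python3 - <<'E'
from h import *
for q in(Q,Q2):
    print("q")
    for k,p in list(OBJ.items())+[(f"{k}{s_}",bay(k,s_)) for k in TR for s_ in(1,-1)]:
        r=[env.solve_ik([*p,z],q) for z in(.03,.063,.19)]
        print(k,np.round(p,4),[None if a is None else np.round(a,2).tolist() for a in r][1:])
E
```

```text
q
redR [ 0.663 -0.163] [[0.57, 0.7, -0.58, 1.37, 0.39, 1.18, -0.05], [0.56, 0.6, -0.6, 1.23, 0.33, 1.41, -0.01]]
blueR [ 0.6555 -0.069 ] [[0.46, 0.66, -0.61, 1.45, 0.39, 1.16, -0.2], [0.48, 0.56, -0.66, 1.3, 0.34, 1.39, -0.16]]
redM [0.6605 0.0163] [[0.37, 0.68, -0.67, 1.44, 0.44, 1.17, -0.36], [0.39, 0.58, -0.73, 1.3, 0.38, 1.4, -0.32]]
blueL [0.657  0.1225] [[0.35, 0.8, -0.94, 1.41, 0.65, 1.26, -0.64], [0.36, 0.7, -1.01, 1.26, 0.58, 1.47, -0.58]]
cup [0.6535 0.2117] [[0.2, 0.83, -0.94, 1.35, 0.67, 1.29, -0.76], [0.19, 0.73, -0.98, 1.2, 0.59, 1.49, -0.7]]
white1 [0.4624 0.2665] [[0.23, 0.57, -1.05, 1.79, 0.55, 1.11, -1.01], [0.27, 0.39, -1.07, 1.65, 0.36, 1.31, -0.86]]
white-1 [0.4656 0.1785] [[0.41, 0.47, -1.03, 1.89, 0.47, 1.05, -0.81], [0.63, 0.41, -1.31, 1.73, 0.41, 1.32, -0.77]]
blue1 [0.4618 0.047 ] [[0.67, 0.35, -0.96, 1.97, 0.35, 0.99, -0.46], [0.72, 0.15, -0.96, 1.82, 0.13, 1.24, -0.28]]
blue-1 [ 0.4582 -0.041 ] [[0.69, 0.28, -0.76, 1.99, 0.23, 0.96, -0.18], [0.72, 0.1, -0.74, 1.84, 0.07, 1.23, -0.04]]
red1 [ 0.4614 -0.1815] [[0.74, 0.31, -0.5, 1.91, 0.18, 0.97, 0.16], [0.7
[... 712 characters left out ...]
, 2.32]]
white1 [0.4624 0.2665] [[0.35, 0.73, -1.28, 1.79, 0.75, 1.22, 1.99], [0.38, 0.5, -1.28, 1.65, 0.49, 1.36, 2.17]]
white-1 [0.4656 0.1785] [[0.56, 0.64, -1.28, 1.88, 0.67, 1.15, 2.17], [0.61, 0.38, -1.27, 1.73, 0.38, 1.31, 2.4]]
blue1 [0.4618 0.047 ] [[0.88, 0.53, -1.27, 1.97, 0.58, 1.08, 2.49], [0.96, 0.25, -1.27, 1.82, 0.25, 1.26, 2.76]]
blue-1 [ 0.4582 -0.041 ] [[-1.07, 0.56, 1.37, 2.05, -0.63, 1.07, -2.53], [-1.29, 0.12, 1.42, 1.9, -0.13, 1.22, -2.97]]
red1 [ 0.4614 -0.1815] [[0.49, 0.28, -0.21, 1.92, 0.07, 0.95, -2.89], [0.56, 0.15, -0.27, 1.77, 0.04, 1.23, -2.87]]
red-1 [ 0.4596 -0.2695] [[0.52, 0.34, -0.06, 1.83, 0.02, 0.97, -2.69], [0.56, 0.21, -0.11, 1.68, 0.02, 1.25, -2.69]]
```

```bash
python3 - <<'E'
from h import *
x,y=OBJ["redM"]
env.goto([x,y,.19],Q); print(env.get_clock(),env.get_tool_pos(),env.get_force(),env.get_width())
for n in("top","scene"):
    im,d=snap(n,n+"1"); print(n,proj(n,env.get_tool_pos()))
    u,v=proj(n,[x,y,.12]).astype(int); u0,v0=max(u-75,0),max(v-60,0)
    cv2.imwrite(f"pics/{n}1z.png",cv2.resize(im[v0:v0+120,u0:u0+150,::-1],None,fx=4,fy=4,interpolation=cv2.INTER_CUBIC)); print(u0,v0)
E
```

```text
2.95 [0.66059457 0.01476003 0.18992567] [-0.63305318  0.32667349 -0.57050993] 0.08548346537123844
top [351.56082879 137.14174859]
273 87
scene [286.16191586 181.8812691 ]
213 139
```

View pics/scene1z.png

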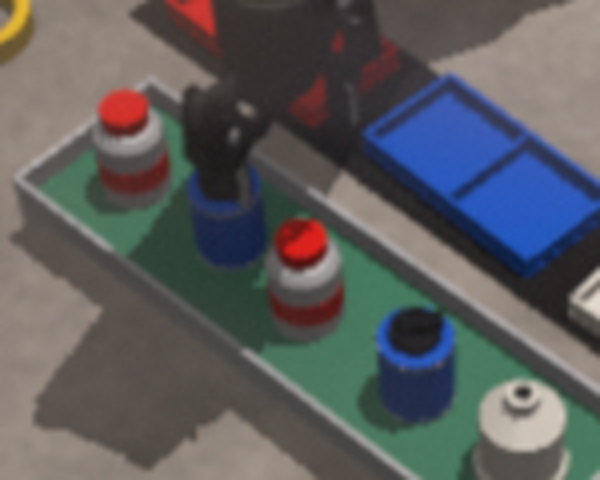

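View pics/top1z.png

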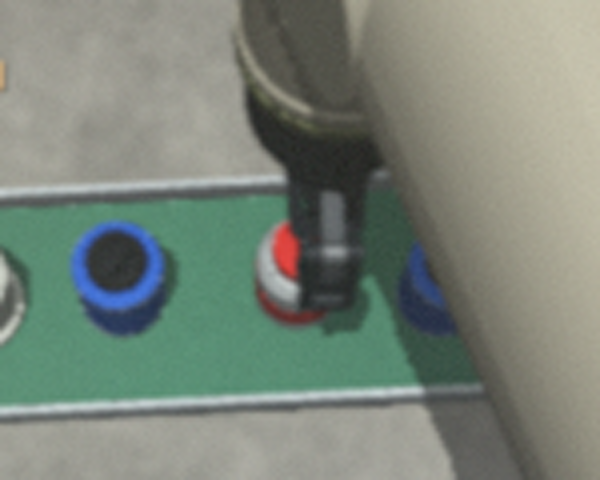

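Scene view: the +x fingertip is at about (272,188) and the -x fingertip at about (299,176). Their midpoint matches the predicted TCP pixel (286,182), so the calibration holds. The jaws are along x and straddle the middle bottle, whose cap is at (288,199). Descending and gripping.

```bash
cat >> h.py <<'E'
def st(m): print(m,round(env.get_clock(),2),np.round(env.get_tool_pos(),4),"F",np.round(env.get_force(),1),"w",round(env.get_width(),4),flush=True)
def crop(n,name,X,k=4):
    im,d=snap(n,name); u,v=proj(n,X).astype(int); u0,v0=max(u-75,0),max(v-60,0)
    cv2.imwrite(f"pics/{name}z.png",cv2.resize(im[v0:v0+120,u0:u0+150,::-1],None,fx=k,fy=k,interpolation=cv2.INTER_CUBIC)); print(name,"crop origin",u0,v0)
E
python3 - <<'E'
from h import *
x,y=OBJ["redM"]
env.move_l([x,y,.10],rate=.12); st("mid")
env.move_l([x,y,.062],rate=.06); st("down")
crop("scene","scene2",[x,y,.1])
env.gripper_to(.03,effort=40); st("grip")
env.move_l([x,y,.072],rate=.04); st("lift1")
crop("scene","scene3",[x,y,.1])
E
```

```text
mid 3.95 [0.6611 0.0165 0.1009] F [-0.6 -0.4  0.1] w 0.0859
down 4.73 [0.6607 0.0164 0.0622] F [-1.3  0.   0.6] w 0.0849
scene2 crop origin 213 144
grip 5.2 [0.6608 0.0163 0.0626] F [-0.9 -0.3  4.3] w 0.0511
lift1 5.6 [0.6606 0.0163 0.0721] F [-0.1  0.  -2.3] w 0.051
scene3 crop origin 213 144
```

View pics/scene2z.png

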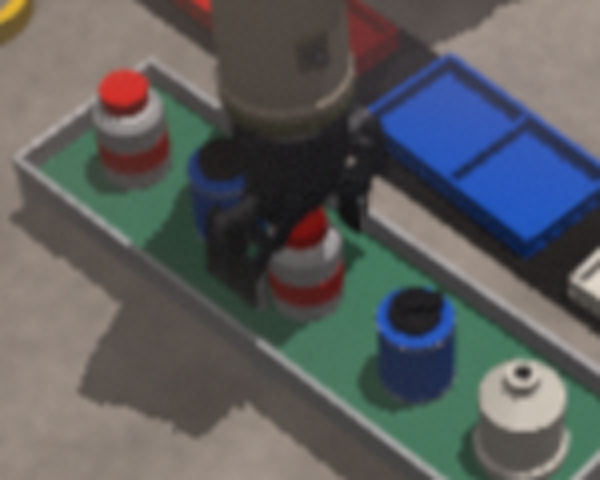

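View pics/scene3z.png

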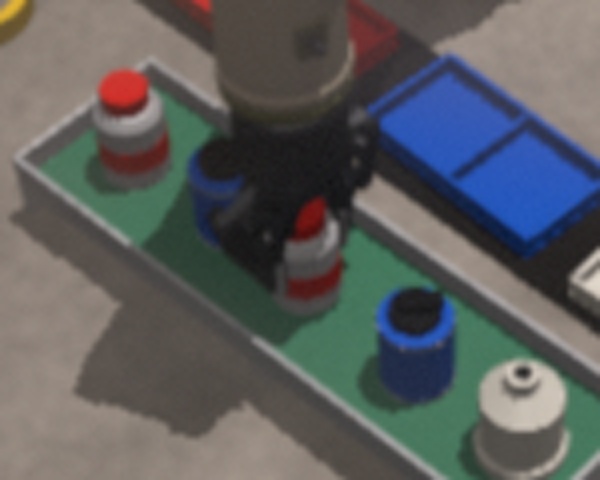

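The jaws straddled the bottle cleanly. It is now gripped (51 mm opening, about 2.3 N of weight) and hangs upright above the board. Now to place it with a force-guarded descent.

```bash
cat >> h.py <<'E'
ZT=.175
def place(k,sgn,off=.0226):
    x,y=bay(k,sgn); p=env.get_tool_pos()
    env.move_l([p[0],p[1],ZT],rate=.2); st("lifted")
    env.move_l([x,y,ZT],rate=.25)
    env.move_l([x,y,.05],rate=.2)
    env.move_l([x,y,off+.008+.003],rate=.06); env.hold(.15)
    f0=env.get_force()[2]; z=off+.008+.003; st("pre")
    while z>off+.008-.003:
        z-=.0007; env.move_l([x,y,z],rate=.03); f=env.get_force()[2]
        if f-f0>2.5: break
    st("touch dF %.1f"%(f-f0))
    return x,y,z
def release(x,y):
    env.gripper_to(.075); st("open")
    z=env.get_tool_pos()[2]
    env.move_l([x,y,z+.03],rate=.06); env.move_l([x,y,ZT],rate=.2); st("up")
def pick(o,xy=None,tz=.0626):
    x,y=OBJ[o] if xy is None else xy
    env.gripper_to(.085)
    env.move_l([x,y,ZT+.01],rate=.25,rotation=None)
    env.move_l([x,y,.10],rate=.15); env.move_l([x,y,tz],rate=.07); st("down")
    env.gripper_to(.03,effort=40); st("grip")
    env.move_l([x,y,tz+.01],rate=.05); env.hold(.1); st("lift1")
E
python3 - <<'E'
from h import *
x,y,z=place("red",1)
for n in("scene","top"): crop(n,n+"4",[x,y,.06])
E
```

```text
lifted 6.32 [0.6599 0.016  0.1737] F [ 0.2  0.8 -3.4] w 0.0511
pre 8.94 [ 0.4616 -0.1816  0.0338] F [-0.4 -0.2 -1.6] w 0.0506
touch dF 7.3 10.19 [ 0.4616 -0.1815  0.0305] F [-3.1  0.7  5.7] w 0.0506
scene4 crop origin 216 83
top4 crop origin 362 178
```

View pics/scene4z.png

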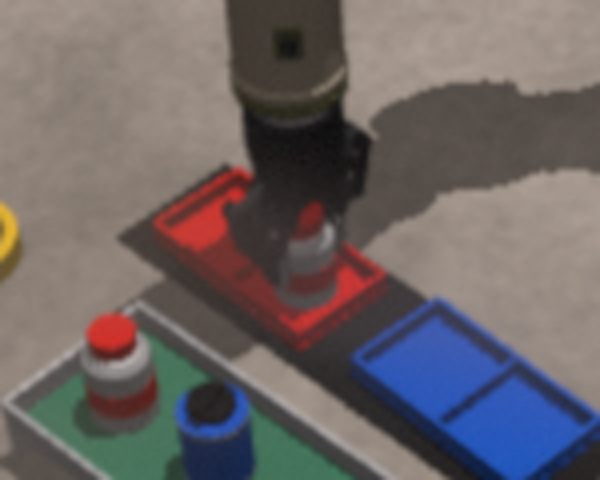

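View pics/top4z.png

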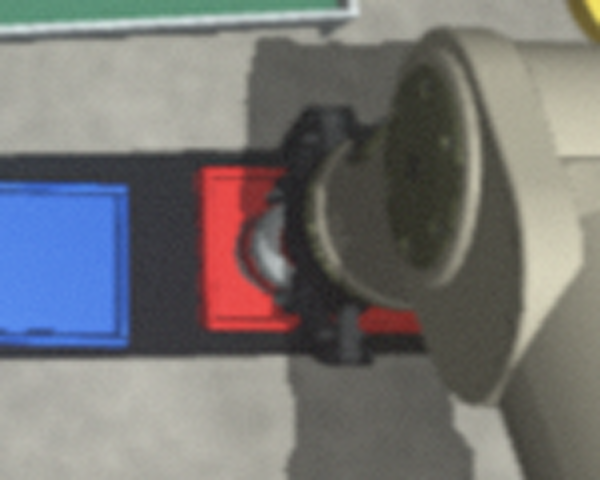

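Contact came at the expected height (z = 0.0305). Both views show the bottle standing inside the near (+y) red bay. Releasing, then picking the right-hand bottle.

```bash
python3 - <<'E'
from h import *
release(*bay("red",1))
pick("redR")
x,y=bay("red",1)
for n in("scene","top"): crop(n,n+"5",[x,y,.06])
E
```

```text
open 10.65 [ 0.4615 -0.1815  0.0301] F [ 0.5 -0.4  0.1] w 0.0751
up 12.03 [ 0.4607 -0.1815  0.1739] F [ 0.1 -0.1  0.1] w 0.0753
down 14.65 [ 0.6631 -0.1629  0.0625] F [0.9 0.5 0.2] w 0.0849
grip 15.07 [ 0.6633 -0.1631  0.0633] F [-1.5 -0.1  4.2] w 0.0509
lift1 15.52 [ 0.6628 -0.163   0.0723] F [ 0.   0.  -2.4] w 0.0508
scene5 crop origin 216 83
top5 crop origin 362 178
```

View pics/scene5z.png

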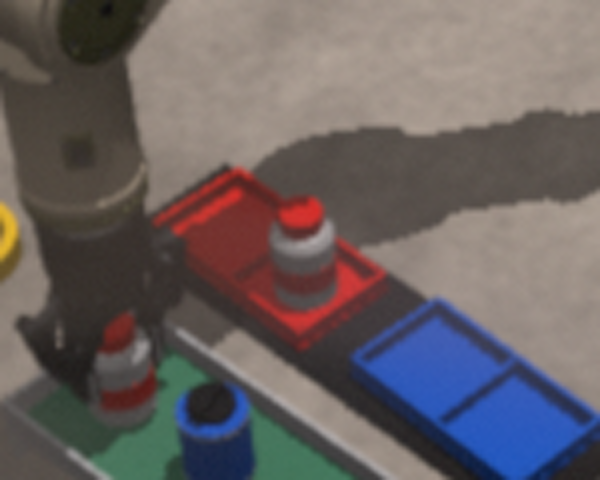

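View pics/top5z.png

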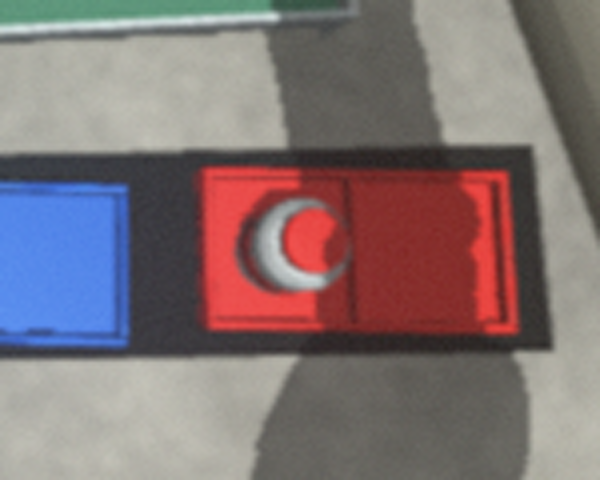

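The first bottle stands upright and clear of the walls in its bay (cap at scene pixel (291,137) and top pixel (441,238)). The second is gripped (50.8 mm, 2.4 N). I'll place it, then check the position of both numerically.

```bash
cat >> h.py <<'E'
def tops(n,d,zlo=.082,zhi=.1,box=(.4,.53,-.33,.33),ztop=.092):
    P=cloud(n,d); m=(P[...,2]>zlo)&(P[...,2]<zhi)&(P[...,0]>box[0])&(P[...,0]<box[1])&(P[...,1]>box[2])&(P[...,1]<box[3])&(d>0)
    for c in cc(m,25):
        v,u=np.nonzero(c); print(n,"top at",P[c].mean(0).round(4),len(u),"ray",ray(n,u.mean(),v.mean(),ztop)[:2].round(4))
E
python3 - <<'E'
from h import *
x,y,z=place("red",-1); release(x,y)
env.gripper_to(.085); env.move_l([*OBJ["blueR"],.185],rate=.25)
im,d=snap("scene","scene6"); tops("scene",d)
im,d=snap("top","top6"); tops("top",d)
print(bay("red",1),bay("red",-1))
E
```

```text
lifted 16.27 [ 0.6622 -0.1631  0.1737] F [-0.4 -0.1 -2.7] w 0.0504
pre 18.69 [ 0.4598 -0.2696  0.0339] F [-0.3  0.5 -1.7] w 0.0507
touch dF 6.9 19.69 [ 0.4596 -0.2695  0.0312] F [-3.4  0.7  5.3] w 0.0508
open 20.06 [ 0.4597 -0.2695  0.0308] F [-0.6  0.7 -0. ] w 0.0752
up 21.43 [ 0.4588 -0.2694  0.1737] F [-0.3 -0.2 -0.3] w 0.0749
scene top at [ 0.4655 -0.1795  0.0905] 90 ray [ 0.4666 -0.1782]
top top at [ 0.4612 -0.1807  0.0908] 222 ray [ 0.4611 -0.1803]
(np.float64(0.4614214664748677), np.float64(-0.1815096499271068)) (np.float64(0.45957853352513234), np.float64(-0.26949035007289324))
```

View pics/scene6.png

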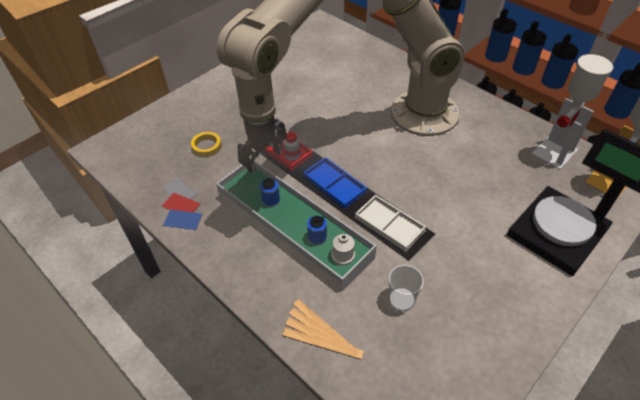

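View pics/top6.png

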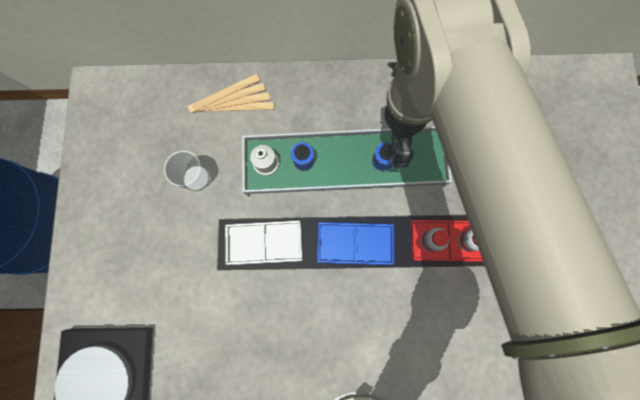

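The first bottle sits 1.3 mm from where it was set, by the top view (0.4611, -0.1803). The scene view reads about 5 mm further in x, so the top camera is the better reference, and I'll use its values for the remaining pieces. In the scene picture the second bottle is partly hidden behind the arm near (290,143). Next, the two tins.

```bash
cat >> h.py <<'E'
OBJ.update(blueR=(.6535,-.0688),blueL=(.655,.123),cup=(.652,.2115))
TR.update(white=(.4627,.2213,2.1),blue=(.4578,.0022,-2.4))
E
python3 - <<'E'
from h import *
pick("blueR")
x,y,z=place("blue",-1); release(x,y)
pick("blueL")
im,d=snap("scene","scene7"); tops("scene",d)
im,d=snap("top","top7"); tops("top",d); print(x,y)
E
```

```text
down 24.94 [ 0.6535 -0.0687  0.0625] F [ 0.7 -0.4  0.1] w 0.0849
grip 25.36 [ 0.6538 -0.0688  0.0634] F [-1.4  0.1  4.4] w 0.0508
lift1 25.81 [ 0.6532 -0.0689  0.0722] F [-0.1 -0.2 -4.2] w 0.0509
lifted 26.47 [ 0.6526 -0.069   0.1736] F [ 0.  -0.1 -5.1] w 0.051
pre 28.77 [ 0.4562 -0.0418  0.0339] F [-0.7 -0.1 -3.9] w 0.0506
touch dF 10.8 29.77 [ 0.456  -0.0418  0.0312] F [-3.6 -0.3  6.9] w 0.0513
open 30.12 [ 0.4561 -0.0417  0.0309] F [-0.5  0.1  0.6] w 0.0749
up 31.49 [ 0.4553 -0.0419  0.1739] F [-0.2  0.4 -0.1] w 0.0755
down 34.34 [0.655  0.1231 0.0625] F [ 0.4  0.4 -0.8] w 0.085
grip 34.76 [0.6557 0.1232 0.0635] F [1.5 0.4 4.2] w 0.0508
lift1 35.21 [0.6547 0.1228 0.0721] F [ 0.3 -0.  -3.2] w 0.051
scene top at [ 0.4647 -0.2702  0.0908] 87 ray [ 0.4656 -0.2691]
top top at [ 0.4607 -0.2767  0.0908] 115 ray [ 0.4606 -0.2762]
0.4559574712359152 -0.04176140452434977
```

View pics/scene7.png

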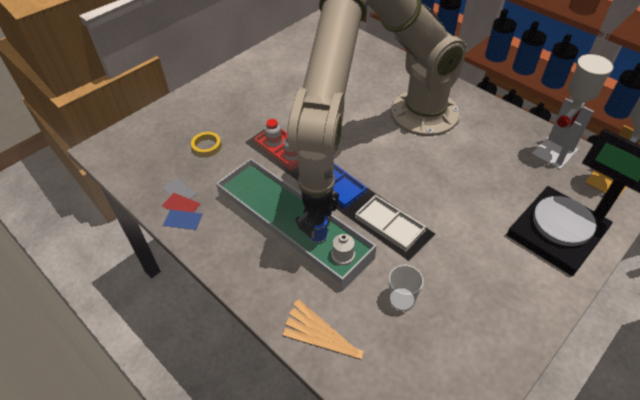

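View pics/top7.png

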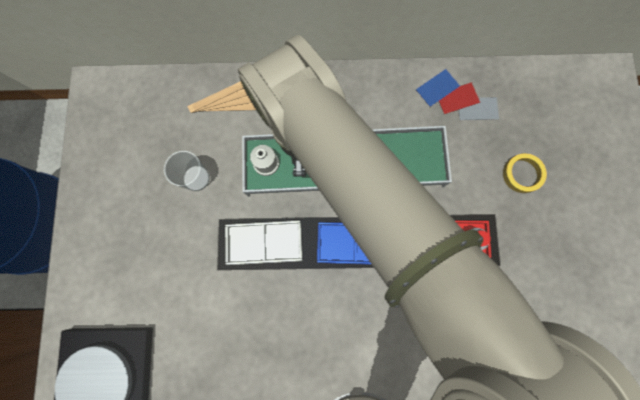

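The right-hand bottle stands at (0.465, -0.269) by the scene view; in the top view it is half hidden. The left tin is gripped (51 mm, 3.2 N), and the cup at top pixel (262,158) is untouched. Placing this tin, then picking the cup.

```bash
python3 - <<'E'
from h import *
x,y,z=place("blue",1); release(x,y)
pick("cup")
im,d=snap("scene","scene8"); tops("scene",d)
im,d=snap("top","top8"); tops("top",d); print(x,y)
E
```

```text
lifted 35.97 [0.6542 0.1226 0.1738] F [-0.9  0.2 -4.4] w 0.051
pre 38.31 [0.4598 0.0462 0.0338] F [ 0.9 -0.1 -4.4] w 0.051
touch dF 11.7 39.31 [0.4596 0.0462 0.0314] F [-3.6 -1.4  7.4] w 0.0511
open 39.67 [0.4598 0.0462 0.0309] F [ 0.4 -0.1 -0.1] w 0.075
up 41.03 [0.459  0.0459 0.1739] F [ 0.3  0.  -1. ] w 0.0749
down 43.87 [0.652  0.2116 0.0626] F [0.3 0.2 0.9] w 0.0851
grip 44.26 [0.6524 0.2118 0.0635] F [ 0.  -0.3  4.6] w 0.0547
lift1 44.71 [0.6518 0.2113 0.0723] F [ 0.9 -0.1 -1.4] w 0.0549
scene top at [ 0.4645 -0.2696  0.0905] 90 ray [ 0.4656 -0.2682]
scene top at [ 0.4659 -0.1811  0.0904] 95 ray [ 0.467  -0.1798]
top top at [ 0.4616 -0.1812  0.0909] 213 ray [ 0.4615 -0.1809]
top top at [ 0.4594 -0.2693  0.0905] 227 ray [ 0.4592 -0.2687]
0.4596425287640848 0.04616140452434977
```

View pics/scene8.png

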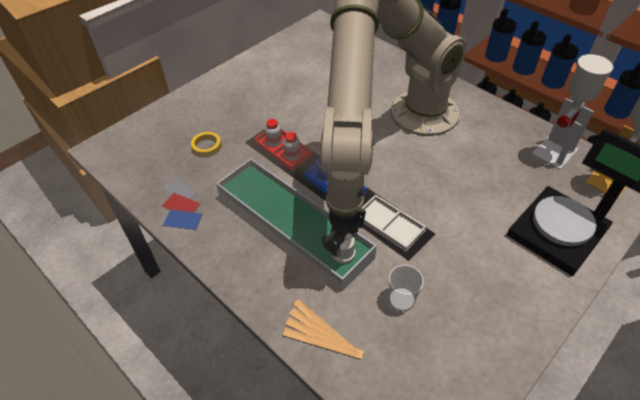

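View pics/top8.png

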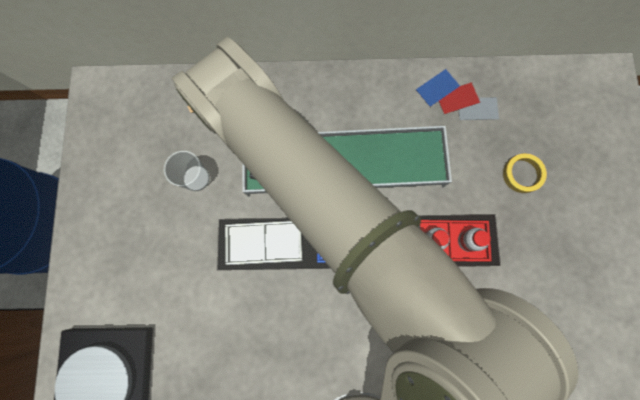

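Both bottles are confirmed, within 1.5 mm of where they were set. The cup is held (55 mm, 1.4 N), and the mixing cup at top pixel (185,168) has not moved. I'll place the white cup in the bay away from the mixing cup, then back the arm out for a clear look.

```bash
python3 - <<'E'
from h import *
x,y,z=place("white",-1); release(x,y)
env.move_l([x,y,.24],rate=.2)
env.set_joints([1.274,.383,.016,1.37,-.006,1.388,-.046]); st("home")
im,d=snap("scene","scene9"); tops("scene",d)
im,d=snap("top","top9"); tops("top",d,zlo=.08)
P=cloud("top",d); M=masks(im)
for k in TR: print(k,[np.round(bay(k,s_),4) for s_ in(1,-1)])
a=np.load("pics/top0.npz")["im"].astype(int); df=abs(a-im.astype(int)).max(2)[130:200,155:220]; print("mixing cup diff",df.mean(),df.max())
cv2.imwrite("pics/top9z.png",cv2.resize(im[115:275,210:510,::-1],None,fx=2.6,fy=2.6,interpolation=cv2.INTER_CUBIC))
cv2.imwrite("pics/scene9z.png",cv2.resize(im[0:1,0:1] if 0 else np.load("pics/scene9.npz")["im"][100:300,220:460,::-1],None,fx=3,fy=3,interpolation=cv2.INTER_CUBIC))
E
```

```text
lifted 45.47 [0.6514 0.2111 0.1738] F [-0.3 -0.8 -2.1] w 0.0547
pre 47.73 [0.4645 0.1774 0.0339] F [ 0.9 -0.3 -1.7] w 0.055
touch dF 9.9 48.73 [0.4643 0.1773 0.0314] F [-4.3 -1.8  8.2] w 0.055
open 49.06 [0.4644 0.1773 0.0308] F [-0.6 -0.1  0.5] w 0.0748
up 50.43 [0.4638 0.1768 0.1738] F [-1.  -0.5 -0.7] w 0.0752
home 53.88 [ 0.1464 -0.6076  0.2316] F [-0.5  0.1 -0.4] w 0.075
scene top at [ 0.4643 -0.27    0.0905] 89 ray [ 0.4654 -0.2687]
scene top at [ 0.466  -0.1809  0.0903] 97 ray [ 0.4672 -0.1795]
scene top at [ 0.4623 -0.0418  0.0879] 65 ray [ 0.4652 -0.039 ]
scene top at [0.462  0.0451 0.0874] 80 ray [0.4653 0.048 ]
scene top at [0.468  0.1771 0.0904] 53 ray [0.4691 0.1779]
top top at [ 0.4609 -0.1803  0.0907] 228 ray [ 0.4608 -0.18  ]
top top at [ 0.4592 -0.2689  0.09  ] 238 ray [ 0.4591 -0.268 ]
top top at [0.4587 0.0444 0.0858] 203 ray [0.4582 0.0446]
top top at [ 0.4556 -0.0422  0.086 ] 205 ray [ 0.4551 -0.0414]
top top at [0.463  0.1766 0.0902] 87 ray [0.4628 0.1764]
white [array([0.4611, 0.2653]), array([0.4643, 0.1773])]
blue [array([0.4596, 0.0462]), array([ 0.456 , -0.0418])]
red [array([ 0.4614, -0.1815]), array([ 0.4596, -0.2695])]
mixing cup diff 2.2762637362637363 8
```

View pics/top9z.png

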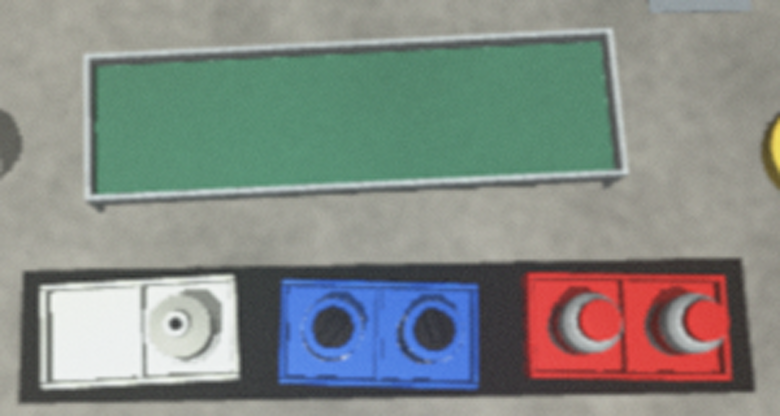

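View pics/scene9z.png

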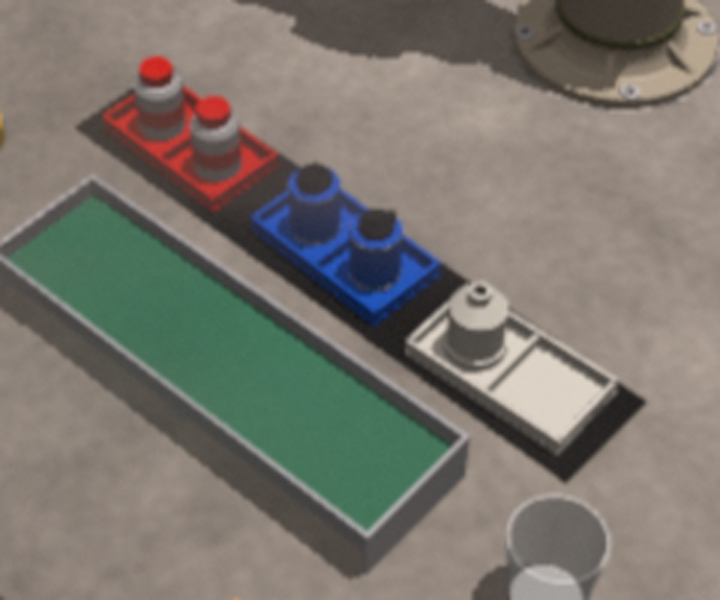

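The shelf is empty. In the top crop all five pieces are upright in their own bays: neck at (176,323), tin lids at (334,327) and (434,327), caps at (601,315) and (703,315). The mixing-cup area is unchanged from the first image. Handing in.

```bash
python3 - <<'E'
from h import *
print(env.hand_in(), env.get_clock())
E
```

```text
the job is handed in; nothing more can be done
the job is handed in; nothing more can be done
```

The shelf is cleared and the job is handed in; no verdict came back. The last clock reading was 53.9 s, just before hand-in, against the 128 s limit. I moved both bottles to the red tray, both tins to the blue and the white cup to the white, lifting each over the rail and lowering it until the wrist force showed it touching the bay floor.

**Position:** in the final top view each piece has its own bay and looks upright, and its top is within about 2 mm of the bay centre I measured (limit 22 mm). That is a view from above; I did not measure lean separately.

**Robot and mixing cup:** the gripper is open and the arm is back at its start pose, clear of everything. The mixing-cup area matches the first picture to within image noise.

**Disagreements:**
- **Camera offset:** the scene camera reads x about 4–10 mm larger than the top camera. The top camera agreed with the robot's own set-down positions, so I relied on it.
- **Tin height:** depth on the tins' black lids reads 4–6 mm low. I put this down to poor readings on black, because both tins touched the floor at the expected height.

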